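Set the plate gauge to the tall index post

TASK

At the saleroom's cataloguing table, set the plate gauge for the next lot: crank its handwheel until the pointer of the sliding jaw stands level with the tall round index post on the scale rail (not with the low block), then let go of the handle. Move the jaw only by the handwheel; do not push on the jaw itself.

Things in the scene. Friction and masses are not known exactly. Their poses are not given: they have to be found in the camera images.
- crank_grip (a point): Centre of the upright dark wooden crank handle on the handwheel's rim: round, 24 mm diameter, 50 mm tall, its foot level with the top of the rim. It stands 55 mm from the wheel's axis and spins freely on its own pin, so a hand can hold it without turning while leading it round; this takes about 4 to 6 N. Its yaw means nothing.
- wheel_centre (a point): On the vertical axis of the level dark steel handwheel (124 mm across), at the height of its rim's top, 109 mm above the table; it sits at one end of the gauge, which is fixed to the table. Turning it clockwise seen from above drives the sliding jaw away from the wheel, anticlockwise towards it, 60 mm per full turn. Wheel and jaw stay where they are left.
- jaw: Grey sliding jaw with a cork face, an upright plate 100 mm wide, its top 145 mm above the table (the similar jaw at the end of the gauge is fixed). Its origin is the tip of the thin dark pointer on its side, at the edge of the scale rail, 42 mm above the table. Its y axis is the line of travel, pointing away from the handwheel.
- tall_post: Fixed brass index post on the aluminium scale rail (10 mm ticks): slim, round, 10 mm diameter, ball top, 62 mm tall. Origin: centre of its foot, 32 mm above the table, 16 mm beside the pointer's path; y axis along the jaw's travel, away from the wheel. The low brass block (28 mm long, 12 mm high) on the rail is not the one; which of the two is nearer the wheel varies.

How it is judged:
By the outcome, as a careful person would: the job done as asked, in the order asked, and still so for the second after the job is handed in, with the robot touching nothing.
It also fails if it takes over 42 s, if anything falls off the work surface, if the arm or the gripper's body presses on something with over 40 N, if the wrist force passes 120 N, or if a joint passes its speed limit or range.

ROBOT

A 6-joint arm with a two-finger parallel gripper is mounted at the origin on the work surface. World frame = base frame: x ahead of the robot, y to its left, z up, the work surface at z = 0. Lengths are in m, angles in degrees, forces in N, time in s.
With the tool pointing down it reaches from about 0.4 to 0.825 m from the base axis. Payload 7 kg.
Tool frame: the origin (TCP) lies between the finger pads; the fingertips stand 8 mm ahead of it and the grasp point (between the pads) lies 11 mm behind it; z points along the fingers, y is the direction in which the jaws open and shut (so a half turn about z gives the same grasp; the last joint's range is limited). The gripper opens to 85 mm and grips with 20 to 120 N. Pads are 22 mm wide; open, the fingers measure 114 mm over their backs; the gripper's body (76 mm by 85 mm) begins 54 mm behind the grasp point. The pads swing forward as they close: fully open they stand 13 mm farther back than shut.
Start: joints at [-51.102, 20.546, 0.682, 0, -70.136, -16.507], TCP at [0.257, -0.624, 0.239] pointing down, gripper open.
Joint ranges: [-176.03, 176.03], [-82.01, 121.73], [-58.28, 71.71], [-173.87, 95.51], [-174.79, -0.11], [-173.66, 173.66]. Speed limits (degrees/s): [136.94, 136.94, 172.46, 180, 180, 180].

INTERFACE

Orientations are given as [roll, pitch, yaw] about the fixed x, y, z axes, in that order (R = Rz(yaw) Ry(pitch) Rx(roll)).
In Python, from station import * gives the robot as it stands.
- The arm moves only by the shell command python3 -m inch 'ROWS' [FORCE]. ROWS is a JSON object of lists of equal length, an entry for each row: "travel": the shift along the world's x, y, z in mm, a list of three; "dr": the turn, a rotation vector about the world's x, y, z in rad, a list of three; "hand": the finger opening in mm, from 0 to 85.4. In form: {"travel": [[tx, ty, tz], ...], "dr": [[wx, wy, wz], ...], "hand": [hand, ...]}. A call has 1 to 8 rows; each row is the pose to reach, as a shift and turn from the pose measured when the call began; what a row does not reach only later rows make up. A row lasts 1/10 s, in which the tool goes at most 50 mm and 8.59 degrees, less where a joint would pass 70% of its speed; a pose out of reach is approached as far as the arm can. A call with a gripper value outside its range is refused whole. The fingers move at their own pace and stop on an object; FORCE is the grip in N (left out, the last holds). Time passes only in rows, so rows that repeat a pose let the fingers close. It gives the time, the measured TCP pose, the force and the opening at its end, in the units of the state.
- observe(): the state, without advancing time (a new reading comes with each control period).
- get_image(name): name is "scene" or "top"; returns a dict with "pixels" (420x560x3 uint8, red, green, blue), "z_map" (420x560 float32, m along the optical axis (not along the pixel's ray), 0 where there is no reading), "K" (3x3 intrinsics, pixels), "rvec" (rotation vector, rad) and "tvec" (3), from world to camera coordinates, as OpenCV has them. Camera axes: x right, y down, z forward; pixel columns grow to the right and rows downward; lengths in m; the calibration is good to about 2 mm. A picture is of the moment at which its call begins.
- close_job(): hands the job in, once; it reports no verdict.
The state is a dict: "time_s": time; "q": joint angles; "qvel": joint speeds; "effort": joint torques, N m; "ee_pos": TCP position; "tcp_rot": TCP orientation; "ft_force": force on the tool from outside, world axes, zero at the start; "wrist_torque": the same for the moment, N m; "gripper_width": finger opening in m.
Only numpy, scipy, OpenCV 4.12 (cv2) and the standard library are available. Lean on these libraries where they do the work, as an engineer would, in place of code of your own. Each camera call takes 0.05 s, during which the arm holds its last target.

## Working session

There is one attempt and no reset: what is moved stays moved. The work goes in short steps, Python scripts to look and compute and a shell command to move; the robot and the scene stay as the last step left them, time stands still between calls to the robot, and variables do not carry over. Pictures are saved under pics/ and viewed, and the job is handed in when it is done.

```bash
mkdir -p pics; ls
cat > h.py <<'E'
from station import *
import numpy as np, cv2
def cap(n,tag):
    d=get_image(n); cv2.imwrite(f'pics/{tag}_{n}.png',d['pixels'][:,:,::-1]); np.savez(f'pics/{tag}_{n}.npz',**d); return d
def ld(n,tag): return dict(np.load(f'pics/{tag}_{n}.npz'))
def ray(d,u,v):
    R=cv2.Rodrigues(d['rvec'])[0]; t=np.ravel(d['tvec'])
    c=-R.T@t; r=R.T@np.linalg.inv(d['K'])@np.array([u,v,1.]); return c,r
def plane(d,u,v,z):
    c,r=ray(d,u,v); return c+r*(z-c[2])/r[2]
def cloud(d):
    R=cv2.Rodrigues(d['rvec'])[0]; t=np.ravel(d['tvec'])
    v,u=np.mgrid[:420,:560]; Z=d['z_map']
    P=np.stack([u*Z,v*Z,Z],-1)@np.linalg.inv(d['K']).T
    W=(P-t)@R; W[Z==0]=np.nan; return W
def tri(L):
    A=0;b=0
    for d,u,v in L:
        c,r=ray(d,u,v); r=r/np.linalg.norm(r); M=np.eye(3)-np.outer(r,r); A=A+M; b=b+M@c
    return np.linalg.solve(A,b)
E
python3 - <<'E'
from h import *
print(observe())
for n in('scene','top'):
    d=cap(n,'a'); print(n,ray(d,280,210), d['K'][0,0])
E
```

```text
pics
{'time_s': 0.0, 'q': array([-5.11034038e+01,  2.05889893e+01,  6.32521489e-01, -2.00458362e-02,
       -7.01353085e+01, -1.65068838e+01]), 'qvel': array([ 0.09458716,  0.00414889, -0.0445009 ,  0.08095328, -0.00796591,
       -0.00351925]), 'effort': array([-1.68505961e-03, -5.83325744e+01,  2.93420219e+01,  6.93658724e+00,
       -6.11796946e-03, -5.97711448e-06]), 'ee_pos': array([ 0.25690167, -0.62368346,  0.238382  ]), 'tcp_rot': array([ 1.79906651e+02, -8.01120839e-03, -1.57617108e+02]), 'ft_force': array([-0.26884465,  0.87401952,  0.58418792]), 'wrist_torque': array([ 0.0206421 , -0.01562553,  0.01509576]), 'gripper_width': 0.0855866304456043}
scene (array([1.11926216, 0.03617161, 0.63718925]), array([-0.72092688,  0.0054988 , -0.69319091])) 472.68254796773493
top (array([0.49418521, 0.01839248, 0.78547637]), array([ 0.07470192, -0.01029085, -0.99721861])) 510.2316138398316
```

View pics/a_scene.png

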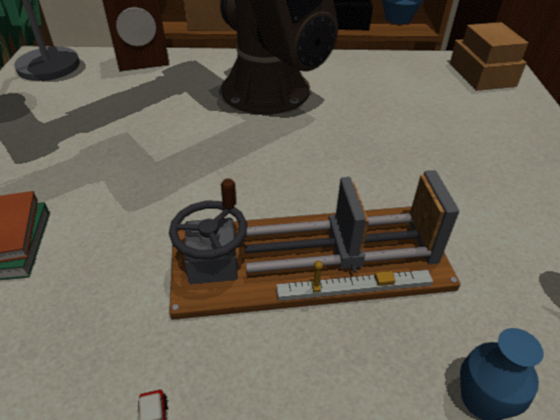

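View pics/a_top.png

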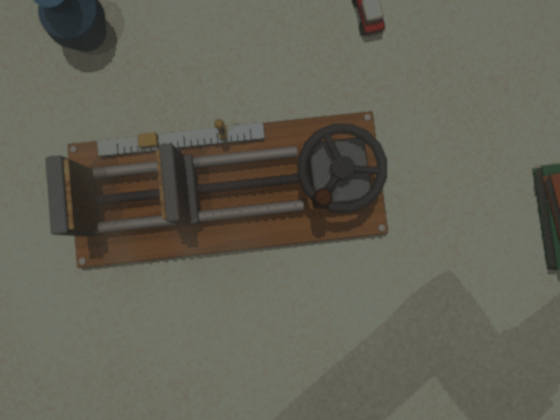

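The scene view shows the wheel at (208,228) with its handle at (229,193), the tall post at about (317,275), the block at (385,278) and the jaw at about (350,225). In the top view the wheel is at (343,168), the handle at (323,198), the post at (219,126) and the jaw at (170,183). I'll zoom in to measure.

Run:
```python
from h import *
d=ld('top','a');s=ld('scene','a')
W=cloud(d);WS=cloud(s)
for u,v in((343,168),(323,198),(300,160),(219,126),(170,183)): print('top',u,v,W[v,u].round(4))
for u,v in((208,228),(229,185),(318,266),(352,270)): print('sc',u,v,WS[v,u].round(4))
a=s['pixels'][225:315,270:450,::-1]; b=d['pixels'][100:220,90:290,::-1]
g=lambda x:np.clip(x.astype(float)*1.6,0,255).astype(np.uint8)
cv2.imwrite('pics/z1.png',cv2.resize(g(a),None,fx=4.4,fy=4.4,interpolation=cv2.INTER_CUBIC))
cv2.imwrite('pics/z2.png',cv2.resize(g(b),None,fx=4,fy=4,interpolation=cv2.INTER_CUBIC))
```

```text
top 343 168 [ 0.6037 -0.0716  0.1081]
top 323 198 [ 0.557  -0.0404  0.1629]
top 300 160 [ 0.6131 -0.0137  0.1072]
top 219 126 [0.6604 0.0987 0.0907]
top 170 183 [0.5728 0.1521 0.1424]
sc 208 228 [ 0.6116 -0.0711  0.1081]
sc 229 185 [ 0.5664 -0.0393  0.1577]
sc 318 266 [0.6697 0.0976 0.0907]
sc 352 270 [0.6187 0.1618 0.0197]
```

View pics/z1.png

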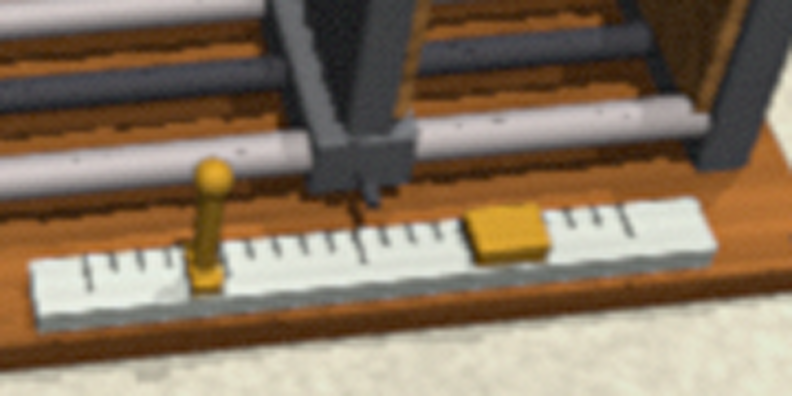

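View pics/z2.png

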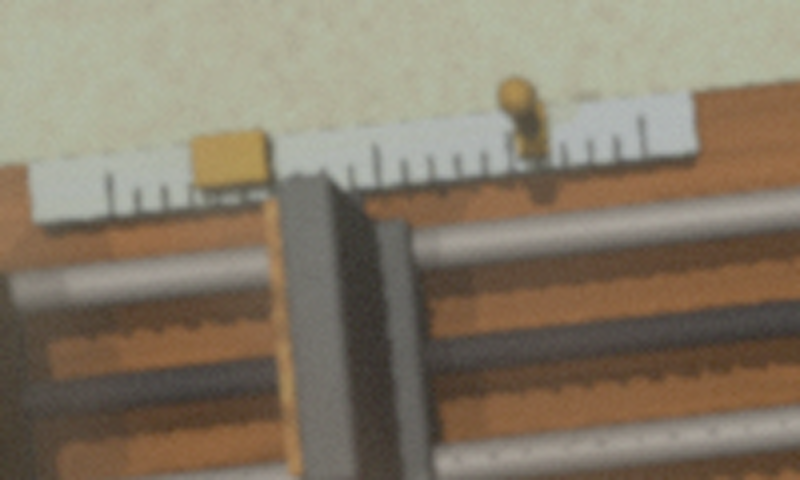

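Run:
```python
from h import *
d=ld('top','a');s=ld('scene','a')
Z1=lambda x,y:(s,270+(x+.5)/4.4-.5,225+(y+.5)/4.4-.5)
Z2=lambda x,y:(d,90+(x+.5)/4-.5,100+(y+.5)/4-.5)
print('ball',tri([Z1(213,178),Z2(516,96)]))
P=plane(*Z1(370,203),.042);print('ptr',P)
# rail edge tick ends: rail near-edge corners in top
a=plane(*Z2(696,155),.032);b=plane(*Z2(36,224),.032);print('rail',a,b)
ax=(b-a)/np.linalg.norm(b-a);print(ax,np.degrees(np.arctan2(ax[1],ax[0])))
print('rail scene',plane(*Z1(32,262),.032),plane(*Z1(695,200),.032))
# wheel: points near height .107 dark, circle fit
for n,c in(('top',d),('scene',s)):
    W=cloud(c); m=(abs(W[...,2]-.106)<.006)&(np.hypot(W[...,0]-.607,W[...,1]+.071)<.075)&(np.hypot(W[...,0]-.607,W[...,1]+.071)>.04)
    vv,uu=np.where(m); e=cv2.fitEllipse(cv2.convexHull(np.stack([uu,vv],1).astype(np.float32)))
    q=W[m][:,:2];x=np.linalg.lstsq(np.c_[2*q,np.ones(len(q))],(q**2).sum(1),rcond=None)[0]
    print(n,'wheel circ',x[:2],np.sqrt(x[2]+x[0]**2+x[1]**2),'ell',e,plane(c,*e[0],.105), m.sum())
    p=c['pixels'].astype(int)
    h=(W[...,2]>.125)&(np.hypot(W[...,0]-.607,W[...,1]+.071)<.085); v,u=np.where(h)
    print('handle px',u.mean(),v.mean(),W[h].min(0),W[h].max(0),W[h].mean(0),h.sum())
    t=h&(W[...,2]>.150); print(W[t].mean(0))
```

```text
ball [0.66464913 0.09900003 0.08684333]
ptr [0.63826365 0.15984503 0.042     ]
rail [0.65751927 0.03801171 0.032     ] [0.62441819 0.28311806 0.032     ]
[-0.13383293  0.99100391  0.        ] 97.6911394876824
rail scene [0.65977559 0.03704819 0.032     ] [0.62633421 0.28272321 0.032     ]
top wheel circ [ 0.60400919 -0.0697011 ] 0.054185537339148875 ell ((341.58489990234375, 168.08421325683594), (89.3708267211914, 90.92196655273438), 114.78671264648438) [ 0.60407855 -0.07009193  0.105     ] 2456
handle px 321.41509433962267 198.1572327044025 [ 0.54708006 -0.05131469  0.12627518] [ 0.57062639 -0.02860831  0.16287559] [ 0.55763232 -0.03919263  0.15421489] 318
[ 0.55848999 -0.03990178  0.15667626]
scene wheel circ [ 0.60916703 -0.07141862] 0.05384954891229228 ell ((207.87091064453125, 229.30923461914062), (57.95473861694336, 79.07296752929688), 82.15974426269531) [ 0.61148356 -0.07163126  0.105     ] 1637
handle px 228.23926380368098 190.16564417177915 [ 0.54864675 -0.05359474  0.12501392] [ 0.57215272 -0.03027628  0.16021426] [ 0.56583634 -0.04121145  0.1464205 ] 326
[ 0.56319682 -0.04168882  0.15626729]
```

The two views differ by about 4 mm in x, so I average them. The handle is at about (0.5595, -0.041) with its top at 0.160, and the wheel at about (0.607, -0.071). That makes the radius 56 mm, against 55 mm given. The pointer must move about 62–64 mm towards the wheel, roughly 1.05 turns anticlockwise. I'll approach above the handle first.

```bash
python3 -m inch '{"travel":[[26,50,0],[52,100,0],[78,150,0],[104,200,0],[130,250,0],[155,300,0],[181,350,0],[207,400,0]],"dr":[[0,0,0],[0,0,0],[0,0,0],[0,0,0],[0,0,0],[0,0,0],[0,0,0],[0,0,0]],"hand":[85,85,85,85,85,85,85,85]}' 30
```

```text
time_s: 0.9
ee_pos: [0.441, -0.2667, 0.2385]
tcp_rot: [179.9, -0.0, -157.6]
ft_force: [2.1, -0.9, 0.2]
gripper_width: 0.085
```

```bash
python3 -m inch '{"travel":[[24,45,0],[48,90,0],[72,135,0],[96,180,0],[118,226,0],[118,226,0],[118,226,-20],[118,226,-30]],"dr":[[0,0,0],[0,0,0],[0,0,0],[0,0,0],[0,0,0],[0,0,0],[0,0,0],[0,0,0]],"hand":[85,85,85,85,85,85,85,85]}' 30
python3 - <<'E'
from h import *
for n in('scene','top'): cap(n,'b')
print(observe()['ee_pos'])
a=cv2.imread('pics/b_scene.png')[90:290,130:330];b=cv2.imread('pics/b_top.png')[80:280,230:430]
cv2.imwrite('pics/b2.png',cv2.resize(np.hstack([a,b]),None,fx=2,fy=2))
E
```

```text
time_s: 1.7
ee_pos: [0.5582, -0.0403, 0.2068]
tcp_rot: [179.9, -0.1, -157.6]
ft_force: [-0.1, -0.7, -0.8]
gripper_width: 0.0847
[ 0.5576006  -0.0411892   0.20657824]
```

View pics/b2.png

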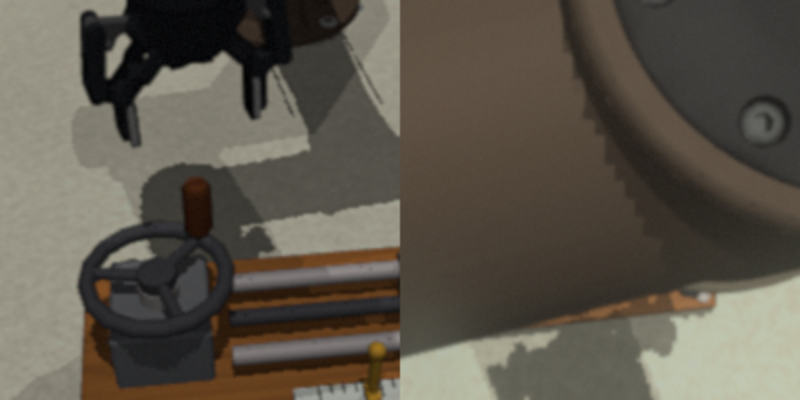

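The fingers straddle the handle from above; in the scene view they are at about (195,155) and (257,140), and the handle at (228,195). The arm hides the wheel in the top view. I'll descend and close.

```bash
python3 -m inch '{"travel":[[1,0,-25],[1,0,-50],[1,0,-70],[1,0,-77],[1,0,-77],[1,0,-77],[1,0,-77],[1,0,-77]],"dr":[[0,0,0],[0,0,0],[0,0,0],[0,0,0],[0,0,0],[0,0,0],[0,0,0],[0,0,0]],"hand":[85,85,85,85,50,24,15,15]}' 30
python3 -m inch '{"travel":[[0,0,0],[0,0,0],[0,0,0],[0,0,0]],"dr":[[0,0,0],[0,0,0],[0,0,0],[0,0,0]],"hand":[15,15,15,15]}' 30
```

```text
time_s: 2.6
ee_pos: [0.5592, -0.0411, 0.1306]
tcp_rot: [179.9, -0.1, -157.6]
ft_force: [0.4, -0.2, -0.2]
gripper_width: 0.0279
time_s: 3.0
ee_pos: [0.5598, -0.0413, 0.131]
tcp_rot: [179.9, -0.1, -157.6]
ft_force: [3.5, -3.7, -3.4]
gripper_width: 0.0231
```

Run:
```python
from h import *
cap('scene','c')
a=cv2.imread('pics/c_scene.png')[90:300,130:410]
cv2.imwrite('pics/c2.png',cv2.resize(a,None,fx=2.8,fy=2.8))
```

```text
(no output)
```

View pics/c2.png

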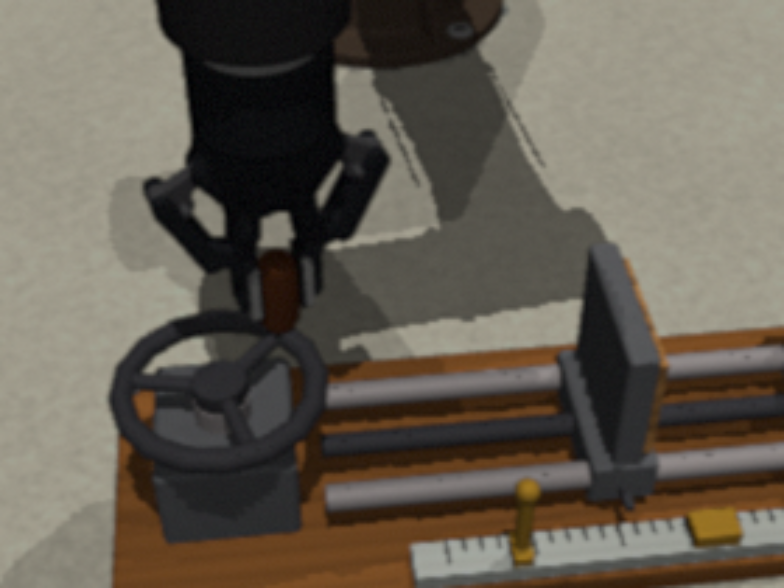

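The handle is held at width 23 mm, and the pointer tip is at about (355,269) in the scene picture. I'll work out the circle's shifts.

```bash
cat > arc.py <<'E'
import numpy as np,sys
from station import observe
cx,cy,step=map(float,sys.argv[1:4]); n=int(sys.argv[4]) if len(sys.argv)>4 else 8
p=observe()['ee_pos']; a0=np.arctan2(p[1]-cy,p[0]-cx); r=np.hypot(p[1]-cy,p[0]-cx)
print('now',p.round(4),'ang',np.degrees(a0).round(1),'r',r.round(4), 'z',p[2].round(4))
a=a0+np.radians(step)*np.arange(1,n+1)
print([[round(float(1e3*(cx+.055*np.cos(t)-p[0]))),round(float(1e3*(cy+.055*np.sin(t)-p[1])))] for t in a])
E
python3 arc.py .6063 -.0706 10
```

```text
now [ 0.5598 -0.0413  0.131 ] ang 147.8 r 0.055 z 0.131
[[-4, -9], [-7, -18], [-8, -27], [-8, -37], [-6, -46], [-2, -55], [3, -63], [10, -70]]
```

```bash
python3 -m inch '{"travel":[[-4,-9,0],[-7,-18,0],[-8,-27,0],[-8,-37,0],[-6,-46,0],[-2,-55,0],[3,-63,0],[10,-70,0]],"dr":[[0,0,0],[0,0,0],[0,0,0],[0,0,0],[0,0,0],[0,0,0],[0,0,0],[0,0,0]],"hand":[15,15,15,15,15,15,15,15]}' 30
python3 arc.py .6063 -.0706 10
python3 - <<'E'
from h import *
cap('scene','d')
a=cv2.imread('pics/d_scene.png')[90:300,130:410]
cv2.imwrite('pics/d2.png',cv2.resize(a,None,fx=2.8,fy=2.8))
E
```

```text
time_s: 3.85
ee_pos: [0.5669, -0.1118, 0.131]
tcp_rot: [179.8, -0.3, -157.7]
ft_force: [-7.7, -0.5, 4.5]
gripper_width: 0.0231
now [ 0.5669 -0.1118  0.131 ] ang -133.7 r 0.057 z 0.131
[[9, -5], [17, -9], [26, -12], [36, -14], [45, -13], [55, -12], [64, -8], [72, -3]]
```

View pics/d2.png

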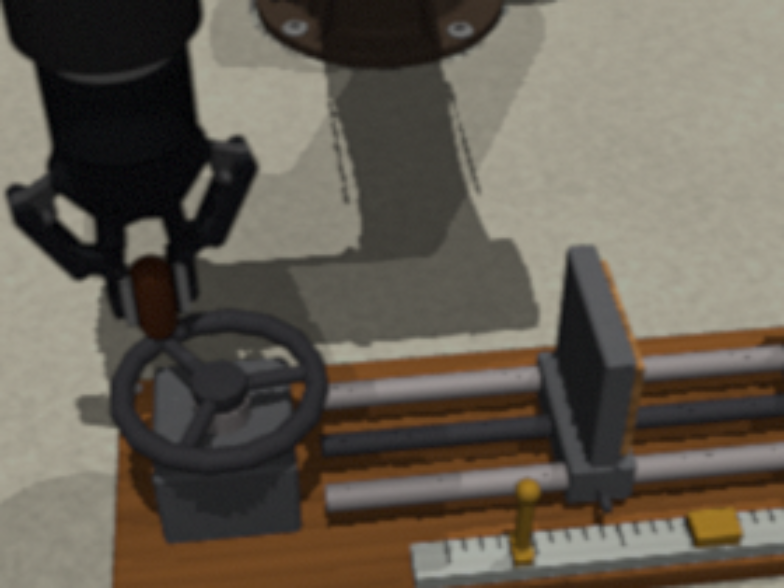

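The wheel turns and the jaw follows: the pointer is now at (346,269). Continuing round.

```bash
python3 -m inch '{"travel":[[8,-6,0],[17,-10,0],[26,-13,0],[36,-14,0],[45,-13,0],[54,-12,0],[63,-8,0],[71,-3,0]],"dr":[[0,0,0],[0,0,0],[0,0,0],[0,0,0],[0,0,0],[0,0,0],[0,0,0],[0,0,0]],"hand":[15,15,15,15,15,15,15,15]}' 30
python3 arc.py .6055 -.0708 12
```

```text
time_s: 4.7
ee_pos: [0.6391, -0.116, 0.131]
tcp_rot: [179.9, -0.4, -157.7]
ft_force: [-5.8, 1.0, 4.7]
gripper_width: 0.023
now [ 0.6391 -0.116   0.131 ] ang -53.4 r 0.0563 z 0.131
[[8, 9], [14, 18], [19, 29], [21, 40], [21, 52], [19, 63], [14, 73], [7, 82]]
```

```bash
python3 -m inch '{"travel":[[8,9,0],[14,18,0],[19,29,0],[21,40,0],[21,52,0],[19,63,0],[14,73,0],[7,82,0]],"dr":[[0,0,0],[0,0,0],[0,0,0],[0,0,0],[0,0,0],[0,0,0],[0,0,0],[0,0,0]],"hand":[15,15,15,15,15,15,15,15]}' 30
python3 arc.py .6055 -.0708 12
```

```text
time_s: 5.5
ee_pos: [0.6454, -0.0345, 0.131]
tcp_rot: [179.9, -0.5, -157.7]
ft_force: [-4.9, -11.2, 2.6]
gripper_width: 0.0234
now [ 0.6454 -0.0345  0.131 ] ang 42.4 r 0.0539 z 0.131
[[-8, 8], [-18, 14], [-29, 18], [-40, 19], [-52, 17], [-63, 14], [-72, 8], [-81, 0]]
```

```bash
python3 -m inch '{"travel":[[-8,7,0],[-18,13,0],[-29,17,0],[-40,18,0],[-52,16,0],[-63,13,0],[-72,7,0],[-80,0,0]],"dr":[[0,0,0],[0,0,0],[0,0,0],[0,0,0],[0,0,0],[0,0,0],[0,0,0],[0,0,0]],"hand":[15,15,15,15,15,15,15,15]}' 30
python3 arc.py .6055 -.0715 5
python3 - <<'E'
from h import *
cap('scene','e')
a=cv2.imread('pics/e_scene.png')[200:310,270:450]
cv2.imwrite('pics/e2.png',np.clip(1.5*cv2.resize(a,None,fx=4.4,fy=4.4,interpolation=cv2.INTER_CUBIC),0,255))
E
```

```text
time_s: 6.3
ee_pos: [0.5669, -0.033, 0.1311]
tcp_rot: [179.9, -0.3, -157.6]
ft_force: [6.2, 1.5, -5.5]
gripper_width: 0.0227
now [ 0.5669 -0.033   0.1311] ang 135.1 r 0.0545 z 0.1311
[[-4, -3], [-6, -7], [-9, -11], [-11, -15], [-13, -20], [-15, -24], [-16, -29], [-16, -34]][ WARN:0@6.066] global loadsave.cpp:1063 imwrite_ Unsupported depth image for selected encoder is fallbacked to CV_8U.
```

View pics/e2.png

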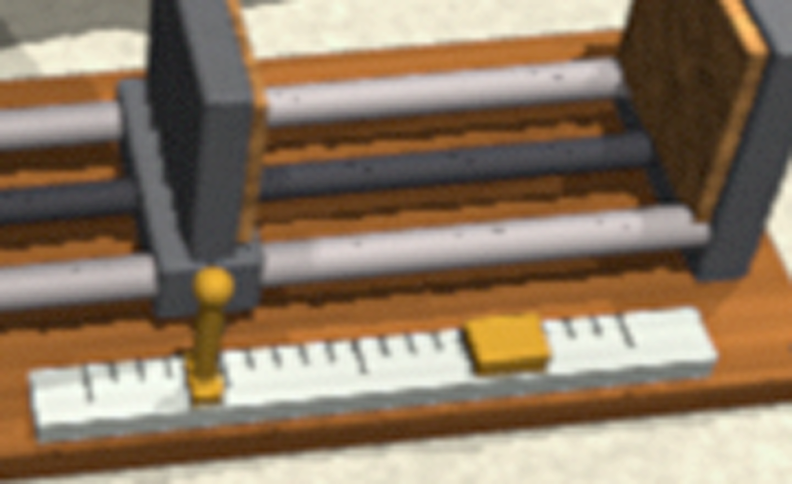

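Run:
```python
from h import *
s=ld('scene','a');e=ld('scene','e');d=ld('top','a')
ax=np.array([-.1338,.991,0]);px=np.array([.991,.1338,0])
Z1=lambda x,y:(270+(x+.5)/4.4-.5,225+(y+.5)/4.4-.5)
f=lambda P:(1e3*np.array([P@ax,P@px,P[2]])).round(1)
# axis from scene ticks
t1=plane(s,*Z1(87,257),.032);t2=plane(s,*Z1(362,235),.032);t3=plane(s,*Z1(625,207),.032)
print('ticks',f(t1),f(t2),f(t3)); 
print('ball scene',f(plane(s,*Z1(213,178),.088)),'foot px block',f(plane(s,*Z1(207,290),.032)),f(plane(s,*Z1(205,255),.040)))
for v in(195,200,205): print('ptr',f(plane(s,*Z1(371,v),.042)))
# post by color
for nm,c in(('s',s),('t',d)):
    hsv=cv2.cvtColor(c['pixels'],cv2.COLOR_RGB2HSV);W=cloud(c);S=W@ax;
    m=(W[...,2]>.045)&(hsv[...,1]>120)&(hsv[...,0]>12)&(abs(S-.01)<.03)&(W@px>.66)&(W@px<.69)
    q=W[m];print(nm,m.sum(),f(q.mean(0)),f(q.min(0)),(S[m].min()*1e3).round(1),(S[m].max()*1e3).round(1))
for nm,c in(('a',s),('e',e)):
    W=cloud(c);S=W@ax*1e3;X=W@px*1e3
    m=(W[...,2]>.07)&(W[...,2]<.14)&(X>610)&(X<660)&(S>-40)&(S<140)
    top=(W[...,2]>.143)&(W[...,2]<.15)&(X>540)&(X<660)&(S>-40)&(S<140)
    for k in(m,top): print(nm,k.sum(),np.percentile(S[k],[2,10,50,90,98]).round(1),np.percentile(X[k],[2,50,98]).round(1))
```

```text
ticks [-31.5 658.8  32. ] [ 69.7 660.4  32. ] [169.5 658.8  32. ]
ball scene [  8.1 672.8  88. ] foot px block [  8.9 678.2  32. ] [  9.4 668.8  40. ]
ptr [ 74.3 650.3  42. ]
ptr [ 73.7 652.6  42. ]
ptr [ 73.1 654.9  42. ]
s 150 [  7.7 674.6  74.6] [  2.7 667.8  45.8] 2.0 14.1
t 18 [ 10.2 671.6  92.8] [  6.8 667.6  90.8] 6.1 13.0
a 642 [65.1 65.3 71.4 86.7 88.9] [611.8 636.7 640. ]
a 424 [65.9 67.5 73.8 80.2 81.7] [543.5 593.4 637.6]
e 614 [ 7.4  7.6 15.6 29.2 31.1] [611.8 637.7 640.3]
e 433 [ 8.3  9.6 16.2 22.7 24.2] [543.5 594.1 638. ]
```

Run:
```python
from h import *
s=ld('scene','a');e=ld('scene','e');D=ld('scene','d')
c=lambda i,u,v:cv2.resize(np.clip(1.8*i['pixels'][v:v+40,u:u+40,::-1].astype(float),0,255).astype(np.uint8),None,fx=9.8,fy=9.8,interpolation=cv2.INTER_CUBIC)
cv2.imwrite('pics/f.png',np.hstack([c(s,335,250),c(e,300,255)]))
cv2.imwrite('pics/f3.png',np.hstack([c(D,325,250),c(e,285,245)]))
ax=np.array([-.1338,.991,0]);px=np.array([.991,.1338,0])
def proj(S,X,z):
    P=(S*ax+X*px)/1e3; P[2]=z/1e3
    return cv2.projectPoints(P[None],e['rvec'],e['tvec'],e['K'],None)[0].ravel().round(1)
print('pred ptr e',proj(15.7,657,42),proj(15.7,650,42),proj(8.3,657,42),'a',proj(73.3,657,42))
```

```text
pred ptr e [318.9 275.5] [318. 272.] [314.3 275.9] a [354.3 272.2]
```

View pics/f.png

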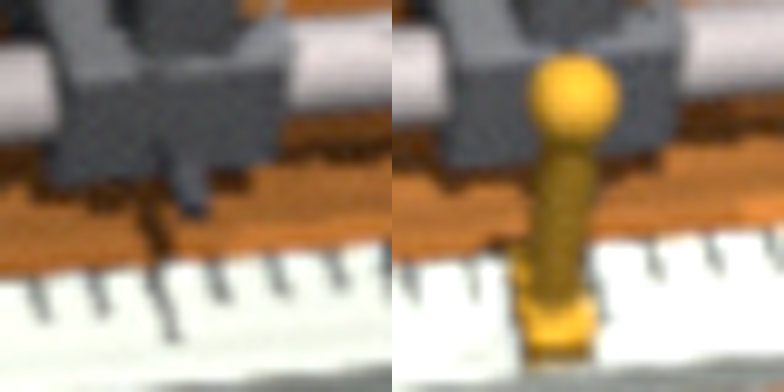

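View pics/f3.png

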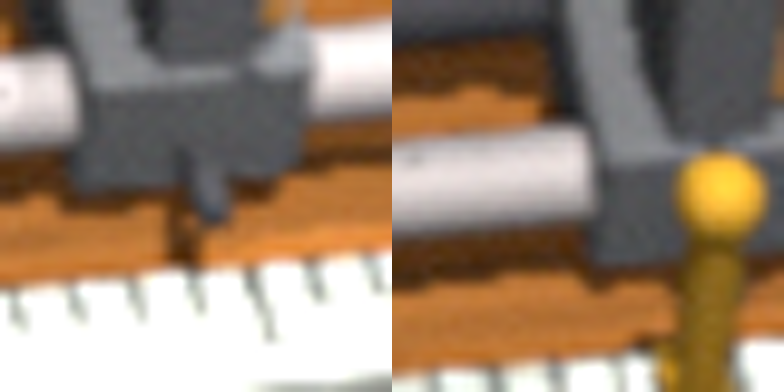

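The pointer tip was seen at (354.4,271.6) before, which is s≈73.4. The post is at s≈8.6, so 64.8 mm is needed. The jaw has moved 57.6 mm by depth and 57.9 mm by crank angle. About 7.1 mm (43°) remains. In this picture the tip is hidden behind the post's stem at (318,275), which fits.

```bash
python3 arc.py .6055 -.0715 7.1 6
```

```text
now [ 0.5655 -0.0343  0.1311] ang 137.1 r 0.0546 z 0.1311
[[-5, -5], [-8, -11], [-11, -17], [-13, -23], [-15, -30], [-15, -37]]
```

```bash
python3 -m inch '{"travel":[[-5,-5,0],[-8,-11,0],[-11,-17,0],[-13,-23,0],[-14,-29,0],[-15,-35,0],[-15,-35,0],[-15,-35,0]],"dr":[[0,0,0],[0,0,0],[0,0,0],[0,0,0],[0,0,0],[0,0,0],[0,0,0],[0,0,0]],"hand":[15,15,15,15,15,15,15,15]}' 30
python3 arc.py .6055 -.0715 5 1
cat > chk.py <<'E'
from h import *
import sys
tag=sys.argv[1]
e=cap('scene',tag); s=ld('scene','a')
ax=np.array([-.1338,.991,0]);px=np.array([.991,.1338,0]);R=[]
def st(c):
    W=cloud(c);S=W@ax*1e3;X=W@px*1e3
    m=(W[...,2]>.07)&(W[...,2]<.14)&(X>610)&(X<660)&(S>-60)&(S<140)
    top=(W[...,2]>.143)&(W[...,2]<.15)&(X>540)&(X<660)&(S>-60)&(S<140)
    return np.r_[np.percentile(S[m],[2,10,50,90,98]),np.percentile(S[top],[2,10,50,90,98])]
print('shift',(st(s)-st(e)).round(1))
c=lambda i,u,v:cv2.resize(np.clip(1.8*i['pixels'][v:v+60,u:u+60,::-1].astype(float),0,255).astype(np.uint8),None,fx=9.8,fy=9.8,interpolation=cv2.INTER_CUBIC)
cv2.imwrite(f'pics/{tag}z.png',c(e,290,240))
E
python3 chk.py g
```

```text
time_s: 7.15
ee_pos: [0.5503, -0.0704, 0.131]
tcp_rot: [180.0, -0.4, -157.7]
ft_force: [1.2, -3.5, -3.3]
gripper_width: 0.0231
now [ 0.5503 -0.0704  0.131 ] ang 178.8 r 0.0552 z 0.131
[[0, -5]]
shift [64.9 65.  62.7 64.8 65.2 65.  65.2 65.  64.8 64.8]
```

View pics/gz.png

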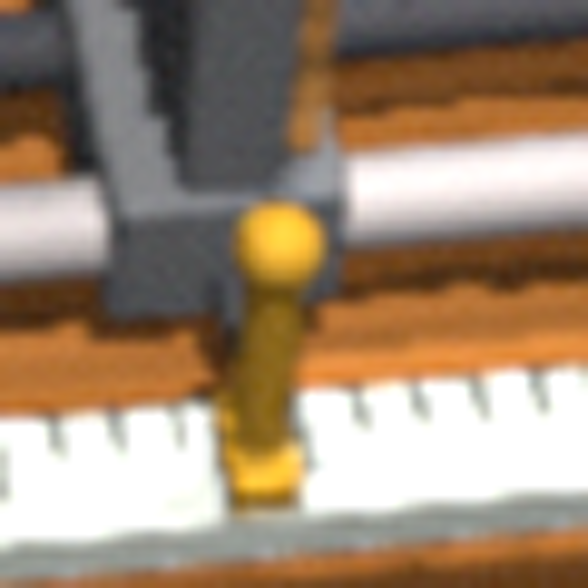

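Run:
```python
from h import *
ax=np.array([-.1338,.991,0]);px=np.array([.991,.1338,0])
for n,u,v in(('scene',318.5,265.1),('top',218.6,123.6)):
    c=ld(n,'a');W=cloud(c);S=W@ax*1e3;X=W@px*1e3
    t=(W[...,2]>.141)&(W[...,2]<.15)&(X>540)&(X<660)&(S>-60)&(S<140)
    hsv=cv2.cvtColor(c['pixels'],cv2.COLOR_RGB2HSV)
    b=(W[...,2]>.06)&(W[...,2]<.1)&(abs(S-8)<20)&(X>660)&(X<690)
    P=plane(c,u,v,.088)
    # rail ends and block, z .03-.034 
    y=(hsv[...,1]>120)&(hsv[...,0]>15)&(hsv[...,0]<35)&(S>60)&(S<140)&(abs(W[...,2]-.044)<.004)&(X>650)&(X<700)
    print(n,'plate top',np.percentile(S[t],[2,98]).round(1),S[t].mean().round(1),'ball ray',(P@ax*1e3).round(1),(P@px*1e3).round(1),'cloud>60',S[b].min().round(1),S[b].max().round(1),b.sum(),'block',np.percentile(S[y],[3,97]).round(1) if y.any() else 0)
# wheel-side: rail ends in top z2 & scene
d=ld('top','a');s=ld('scene','a')
f=lambda P:(P@ax*1e3).round(1)
Z1=lambda x,y:(270+(x+.5)/4.4-.5,225+(y+.5)/4.4-.5); Z2=lambda x,y:(90+(x+.5)/4-.5,100+(y+.5)/4-.5)
print('ticks top',f(plane(d,*Z2(643,135),.032)),f(plane(d,*Z2(377,167),.032)),f(plane(d,*Z2(109,195),.032)),'foot top',f(plane(d,*Z2(533,143),.036)))
print('ticks sc',f(plane(s,*Z1(89,275),.032)),f(plane(s,*Z1(362,245),.032)),f(plane(s,*Z1(627,222),.032)),'foot',f(plane(s,*Z1(206,276),.036)))
```

```text
scene plate top [65.5 82. ] 73.3 ball ray 8.8 673.0 cloud>60 2.0 14.1 122 block [106.8 131.7]
top plate top [67.1 84. ] 75.4 ball ray 9.9 671.8 cloud>60 3.8 16.7 96 block [108.9 129.7]
ticks top -31.4 68.8 169.1 foot top 9.6
ticks sc -32.0 68.6 167.9 foot 8.9
```

The shift is now 64.9 mm, and the top view's independent plate-to-post distance (65.5 mm) agrees with 64.8 mm. The pointer shows just left of the stem at about (314,272), as predicted for level. I'll let go and rise.

```bash
python3 -m inch '{"travel":[[0,0,0],[0,0,0],[0,0,0],[0,0,0],[0,0,0],[0,0,0],[0,0,20],[0,0,40]],"dr":[[0,0,0],[0,0,0],[0,0,0],[0,0,0],[0,0,0],[0,0,0],[0,0,0],[0,0,0]],"hand":[45,65,65,65,65,65,65,65]}' 30
python3 -m inch '{"travel":[[0,-10,40],[0,-40,70],[0,-85,80],[0,-130,80],[0,-175,80],[0,-220,80],[0,-220,80],[0,-220,80]],"dr":[[0,0,0],[0,0,0],[0,0,0],[0,0,0],[0,0,0],[0,0,0],[0,0,0],[0,0,0]],"hand":[65,65,65,65,65,65,65,65]}' 30
python3 chk.py h
python3 - <<'E'
from h import *
cap('top','h')
ax=np.array([-.1338,.991,0]);px=np.array([.991,.1338,0])
for k in 'ah':
    W=cloud(ld('top',k));S=W@ax*1e3;X=W@px*1e3
    t=(W[...,2]>.141)&(W[...,2]<.15)&(X>540)&(X<660)&(S>-30)&(S<140);print(k,np.percentile(S[t],[2,98]),S[t].mean())
a=cv2.imread('pics/h_scene.png');b=cv2.imread('pics/h_top.png')
cv2.imwrite('pics/h2.png',cv2.resize(np.hstack([a,b]),(800,300)))
E
```

```text
time_s: 8.0
ee_pos: [0.5498, -0.0704, 0.171]
tcp_rot: [179.9, -0.5, -157.7]
ft_force: [0.1, -0.4, 0.3]
gripper_width: 0.0647
time_s: 8.8
ee_pos: [0.5493, -0.2914, 0.2504]
tcp_rot: [179.9, -0.6, -157.8]
ft_force: [-0.6, 0.1, -0.8]
gripper_width: 0.0648
shift [65.  65.  62.5 64.8 65.1 65.  65.4 64.9 65.  64.9]
a [67.13028496 83.99416514] 75.36418417741048
h [ 2.14572586 19.1795428 ] 10.592831267259326
```

View pics/hz.png

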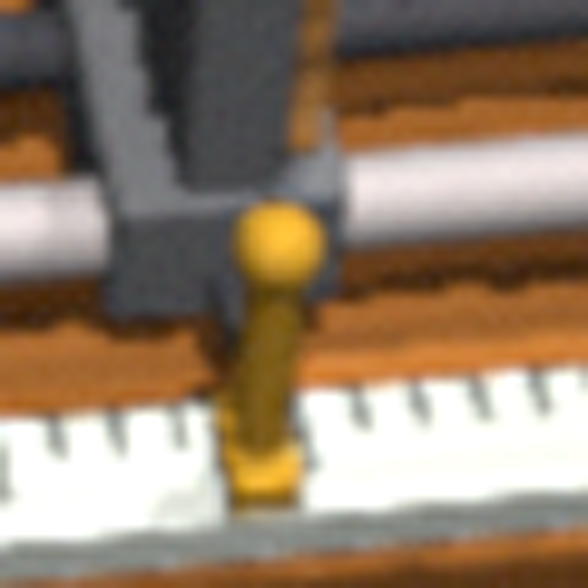

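View pics/h2.png

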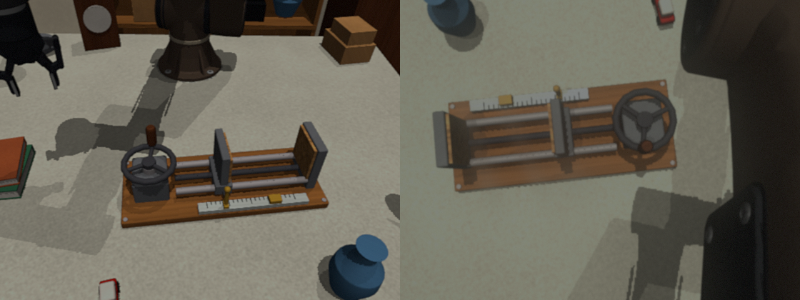

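The jaw stays level with the tall post in both views, within about 1 mm. The gripper is clear, at the upper left of the scene view. Handing in.

```bash
python3 -c "
from station import *
print(close_job())"
```

```text
the job is handed in; nothing more can be done
None
```

The gauge is set: I cranked the handwheel about 390° anticlockwise, which moved the jaw 64.9 mm towards the wheel until its pointer stood level with the tall round post. I then let go, moved the arm clear and handed the job in at about 9 s. The jaw was moved only by the handwheel.

- **Alignment:** After release, the scene view put the pointer within about 0.5 mm of the post. The top view put the jaw within about 1 mm. The top view can't see the pointer itself, so I used the jaw plate's centre, which matched the pointer's position in the scene view.
- **After letting go:** The jaw did not shift, and the force on the tool was about 1 N or less (sensor noise).
- **Disagreement:** The two cameras differed by 1–2 mm along the jaw's travel and by about 4 mm on the wheel's position. I compared the jaw and post within each view, so this mostly cancelled out.

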